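Load the medicine tray and slide it home under the riser shelf

ROBOT

A 6-joint arm with a two-finger parallel gripper is mounted at the origin on a cart in front of the work surface, level with it; the furniture and walls round the work are solid. World frame = base frame: x ahead of the robot, y to its left, z up, the work surface at z = 0. Lengths are in m, angles in degrees, forces in N, time in s.
With the tool pointing down it reaches from about 0.4 to 0.825 m from the base axis. Payload 7 kg.
Tool frame: the origin (TCP) lies on the centre line of the jaws, within the pads' length; the fingertips stand 8 mm ahead of it and the grasp point (between the pads) lies 11 mm behind it; z points along the fingers, y is the line along which they close (so a half turn about z gives the same grasp; the last joint's range is limited). The gripper opens to 88 mm and grips with 3 to 60 N. Pads are 19 mm wide; open, the fingers measure 130 mm over their backs; the gripper's body (78 mm by 193 mm) begins 47 mm behind the grasp point.
Start: joints at [-51.618, 20.546, 0.682, 0, -70.136, -16.507], TCP at [0.251, -0.626, 0.235] pointing down, gripper open.
Joint ranges: [-176.03, 176.03], [-82.01, 121.73], [-58.28, 71.71], [-173.87, 95.51], [-174.79, -0.11], [-173.66, 173.66]. Speed limits (degrees/s): [136.94, 136.94, 172.46, 180, 180, 180].

INTERFACE

Orientations are given as [roll, pitch, yaw] about the fixed x, y, z axes, in that order (R = Rz(yaw) Ry(pitch) Rx(roll)).
In Python, from plant import r gives the robot as it stands.
- The arm moves only by the tool carry_out, never from a script. Its argument "targets" is a list of rows, each a list of 6 numbers: the shift along the tool's x, y, z scaled (see below), then the turn, a rotation vector about the tool's x, y, z scaled (see below). A call has 1 to 5 rows; each row shifts and turns the commanded pose from where the row before left it, along the tool's axes as they then stand; what a row does not reach is not made up. The controller multiplies each number of a shift by 0.5 m and each number of a turn by 60 degrees. A row lasts 1/8 s, in which the tool goes at most 62.5 mm and 10.7 degrees, less where a joint would pass 70% of its speed; a pose out of reach is approached as far as the arm can. A call with a number of a shift or a turn outside -1 to 1 is refused whole. A call with a gripper value outside its range is refused whole. "hand" is the opening, from 0 (shut) to 1 (fully open), set as the call begins (left out, the last holds). The fingers move at their own pace and stop on an object; "squeeze" is the grip in N (left out, the last holds). Time passes only in rows, so rows that do not move let the fingers close. It gives the time, the measured TCP pose, the force, the opening and the grip force at its end, in the units of the state.
- r.get_state(): the state, without advancing time (a new reading comes with each control period).
- r.capture(name): name is "scene" or "top" or "wrist"; returns the picture (480x640x3 uint8, red, green, blue); there is no depth.
- r.camera_info(name): a dict with "K" (3x3 intrinsics, pixels), "eye" and "attitude" of the camera in the world. Camera axes: x right, y down, z forward; pixel columns grow to the right and rows downward; lengths in m; the calibration is good to about 2 mm. A picture is of the moment at which its call begins: read the wrist's pose just before it. camera_info takes no time and is no camera call; for the wrist camera it gives the pose at the moment of the call.
- r.close_job(): hands the job in; it is judged then, once.
The state is a dict: "time_s": time; "joints": joint angles; "qd": joint speeds; "joint_torque": joint torques, N m; "tcp_pos": TCP position; "eef_rot": TCP orientation; "contact_force": force on the tool from outside, world axes, zero at the start; "moment": the same for the moment, N m; "gripper_width": finger opening in m; "gripper_force": force on a finger pad.
Only numpy, scipy, OpenCV 4.12 (cv2) and the standard library are available. Lean on these libraries where they do the work, as an engineer would, in place of code of your own. Each camera call takes 0.05 s, during which the arm holds its last target. There are 200 camera calls.

TASK

Put the medicine tray away: stand the pill bottle and the red kitchen timer upright in the blue tray, then slide the loaded tray along the worktop, handle last, in at the open front of the low riser shelf (the side facing the tray) until the whole tray is under the board and only its handle sticks out in front. Keep the bottle and timer clear of the shelf, do not lift the tray off the worktop, and do not shift the shelf, upset the jars on it or disturb the tin and the pepper mill.

Things in the scene. Friction and masses are not known exactly. Their poses are not given: they have to be found in the camera images.
- shelf: low loose riser shelf, 1.4 kg: pale wooden board 180 (x) x 250 (y) mm, underside at z = 105, top at 117 mm, on two black U legs of 10 mm rod at y = +-112 mm, x = -75 to +75 mm (opening 214 mm wide). Origin on the worktop under the board's centre; x points from the open front (board edge x = -90 mm) to the open back (+90 mm); z up. No stop at the back.
- tray: low open blue tray, 125 (x) x 160 (y) x 22 mm high, walls and floor 5 mm (inside 115 x 150 mm), 0.4 kg, loose on the worktop. Origin at the centre of its underside, z up. A straight handle runs from its front wall towards -x: 22 mm wide (y), z = 14 to 32 mm, ending at x = -163 mm. The +x end goes under the shelf first.
- tray_grip (a point): point on the tray's handle for gripping it across its 22 mm width, at tray x = -142.5 mm, y = 0, z = 23 mm (80 mm in front of the tray's front wall); axes as the tray's. With the tray home, a wall cabinet hangs 0.45 m above the worktop just beyond the gripper: leave upwards a little and back from the shelf
- tray_fl (a point): top of the tray's front (handle end) corner at tray x = -62.5, y = +80 mm, z = 22 mm
- tray_fr (a point): top of the tray's front (handle end) corner at tray x = -62.5, y = -80 mm, z = 22 mm
- tray_bl (a point): top of the tray's back corner at tray x = +62.5, y = +80 mm, z = 22 mm
- tray_br (a point): top of the tray's back corner at tray x = +62.5, y = -80 mm, z = 22 mm
- timer: round kitchen timer, red domed top on a white base, 62 mm across, 59 mm high, about 0.12 kg, standing upright on the worktop (timer and bottle may swap places; a fixed microwave, 263 mm high, stands 30 mm or more behind the farther place and close to where the gripper starts). Origin at the centre of its underside, z up
- pills: round amber-brown pill bottle with a green screw cap (fixed), 48 mm across, 80 mm high, about 0.085 kg, standing upright on the worktop (timer and bottle may swap places; a fixed microwave, 263 mm high, stands 30 mm or more behind the farther place and close to where the gripper starts). Origin at the centre of its underside, z up
- jar_red: spice jar with red cap, 45 mm across, 106 mm high, standing loose on the shelf's board; leave alone. Origin at the centre of its underside, z up
- jar_black: spice jar with black cap, 40 mm across, 105 mm high, standing loose on the shelf's board; leave alone. Origin at the centre of its underside, z up
- tin: food tin with a green label, 75 mm across, 110 mm high, loose bystander on the worktop. Origin at the centre of its underside
- mill: wooden pepper mill, 58 mm across, 170 mm high, loose bystander on the worktop. Origin at the centre of its underside
Things that resemble listed ones, but are neither listed nor needed, are in the scene too. What is shaped like the pills but yellow is not meant.

How it is judged:
By the outcome, as a careful person would: the job done as asked, in the order asked, and still so for the second after the job is handed in, with the robot touching nothing.
It also fails if it takes over 72 s, if anything falls off the work surface, if the arm or the gripper's body presses on something with over 40 N, if the wrist force passes 120 N, or if a joint passes its speed limit or range.

## Working session

There is one attempt and no reset: what is moved stays moved. The work goes in short steps, Python scripts to look and compute and a tool call to move; the robot and the scene stay as the last step left them, time stands still between calls to the robot, and variables do not carry over. Pictures are saved under pics/ and viewed, at most 10 in all, crops included, and the job is handed in when it is done.

Besides the shell and the picture viewer there is one more tool, called as name(argument=value, ...) on one line, values as JSON. carry_out: Moves the arm, as the interface text tells. Its arguments: {"type":"object","properties":{"targets":{"type":"array","items":{"type":"array","items":{"type":"number","minimum":-1,"maximum":1}}},"hand":{"type":"number"},"squeeze":{"type":"number"}},"required":["targets"]}

```bash
ls; mkdir -p pics; python3 - <<'E'
from plant import r
import cv2,numpy as np
s=r.get_state();print(s['time_s'],s['tcp_pos'],s['eef_rot'],s['gripper_width'])
for n in('scene','top'):
    i=r.camera_info(n);print(n,i)
    cv2.imwrite(f'pics/{n}0.png',r.capture(n)[:,:,::-1])
E
```

```text
pics
0.0 [ 0.25131478 -0.62596246  0.23363242] [ 1.79906325e+02 -6.95496892e-03 -1.58130044e+02] 0.08758176259761187
scene {'K': array([[433.70218477,   0.        , 324.69157418],
       [  0.        , 433.70218477, 239.13951125],
       [  0.        ,   0.        ,   1.        ]]), 'eye': array([0.5967452 , 0.70301864, 1.23928128]), 'attitude': array([-151.26558855,    0.67361521,  167.75294137])}
top {'K': array([[609.26706283,   0.        , 304.75234229],
       [  0.        , 609.26706283, 245.17705198],
       [  0.        ,   0.        ,   1.        ]]), 'eye': array([-0.58743499, -0.31116643,  1.50425848]), 'attitude': array([-141.75007446,    0.57385623,  -68.74594825])}
```

View pics/scene0.png

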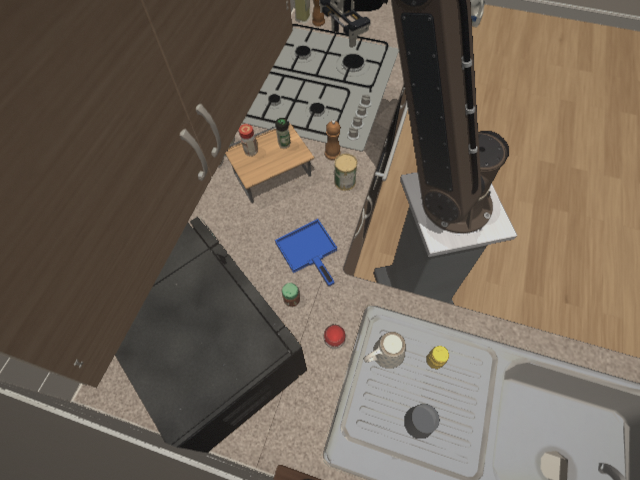

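View pics/top0.png

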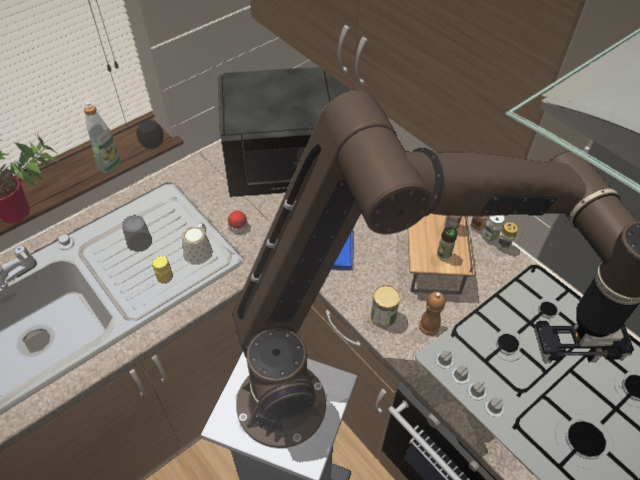

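The scene view shows the blue tray (306,246) with its handle end at (330,283), the pill bottle with green cap (290,291), the red timer (335,335), the shelf (270,155), the tin (345,172) and the mill (333,140). Bottle candidates are the green-capped amber one at (290,291), which fits, and the yellow one at (440,355), which is the decoy. I'll enlarge to confirm.

```bash
cat > h.py <<'E'
import numpy as np,cv2
from scipy.spatial.transform import Rotation as R
from plant import r
def cam(n):
    i=r.camera_info(n);return i['K'],np.array(i['eye']),R.from_euler('xyz',i['attitude'],degrees=True).as_matrix()
def p2w(c,u,v,z):
    K,e,A=c;d=A@np.linalg.solve(K,[u,v,1.]);return e+d*(z-e[2])/d[2]
def w2p(c,P):
    K,e,A=c;q=(np.atleast_2d(P)-e)@A@K.T;return q[:,:2]/q[:,2:]
E
python3 - <<'E'
from h import *
im=cv2.imread('pics/scene0.png');c=cam('scene')
for n,u,v,z in[('pillcap',290,287,.08),('timer',335,334,.05),('yellow',440,352,.08),('tfl',276,240,.022),('tbl',320,221,.022),('tbr',337,245,.022),('tfr',291,270,.022),('hend',330,283,.032),('tin',346,162,.11),('mill',333,126,.17),('sh',227,155,.117),('sh',292,127,.117),('sh',314,159,.117),('sh',246,184,.117)]:print(n,p2w(c,u,v,z).round(3))
cv2.imwrite('pics/c1.png',np.vstack([cv2.resize(im[115:205,215:375],None,fx=5,fy=5,interpolation=2)[:,:800]]))
a=cv2.resize(im[210:360,255:455],None,fx=4,fy=4,interpolation=2);cv2.imwrite('pics/c2.png',a)
E
```

```text
pillcap [0.606 0.211 0.08 ]
timer [0.508 0.364 0.05 ]
yellow [0.249 0.48  0.08 ]
tfl [0.622 0.017 0.022]
tbl [ 0.47  -0.022  0.022]
tbr [0.435 0.077 0.022]
tfr [0.594 0.131 0.022]
hend [0.487 0.204 0.032]
tin [ 0.349 -0.172  0.11 ]
mill [ 0.368 -0.28   0.17 ]
sh [ 0.728 -0.283  0.117]
sh [ 0.496 -0.356  0.117]
sh [ 0.45  -0.202  0.117]
sh [ 0.681 -0.151  0.117]
```

View pics/c1.png

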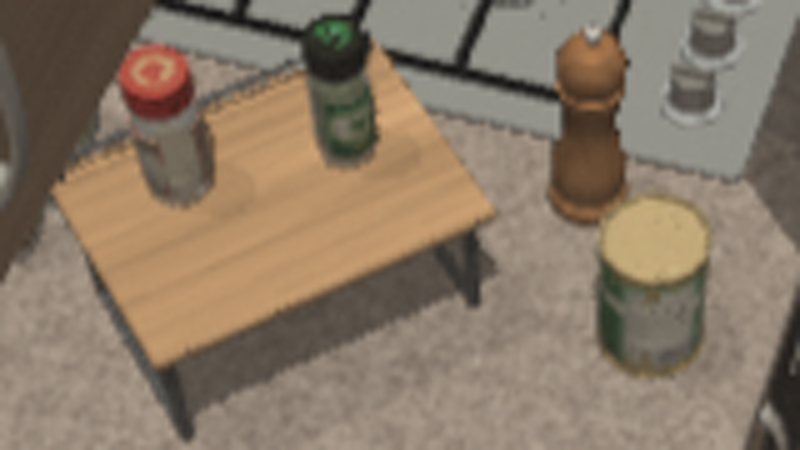

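View pics/c2.png

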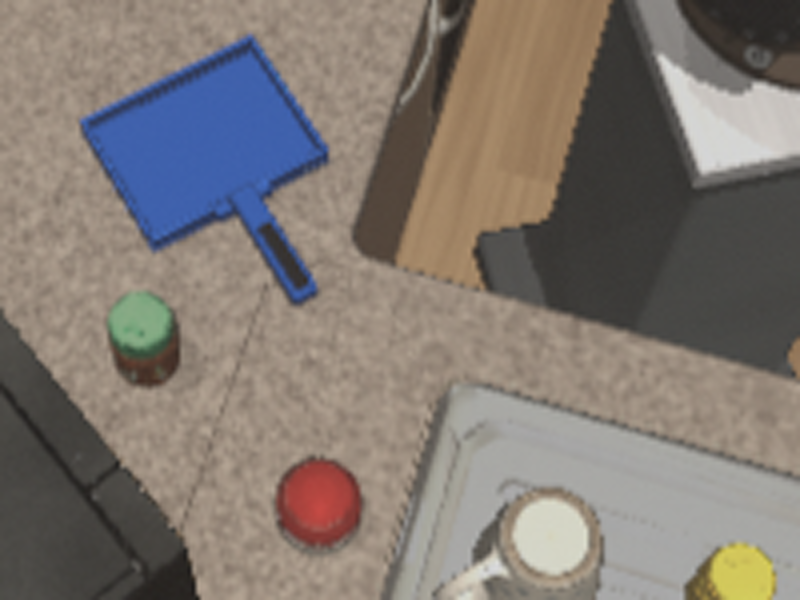

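The crops confirm the amber bottle with green cap at c2 (143,335), the timer at c2 (318,503), and the yellow decoy on the drainer. Both tray and shelf corners are clear, so I'll fit poses.

```bash
cat >> h.py <<'E'
from scipy.optimize import least_squares
def fit(c,L,px,x0):
    L=np.array(L,float)/1000;px=np.array(px,float)
    def W(q):
        a=np.radians(q[2]);P=L.copy();P[:,:2]=L[:,:2]@np.array([[np.cos(a),np.sin(a)],[-np.sin(a),np.cos(a)]])+q[:2];return P
    s=least_squares(lambda q:(w2p(c,W(q))-px).ravel(),x0,x_scale=[.01,.01,1]);return s.x,s.fun.reshape(-1,2)
E
python3 - <<'E'
from h import *
c=cam('scene')
A=lambda l:np.array(l)/4.+[255-.375,210-.375]
B=lambda l:np.array(l)/5.+[215-.4,115-.4]
t,f=fit(c,[[-62.5,80,22],[-62.5,-80,22],[62.5,80,22],[62.5,-80,22],[-163,11,32],[-163,-11,32]],A([(155,247),(327,155),(82,124),(251,38),(290,300),(316,291)]),[.53,.05,-100]);print('tray',t.round(4),f.round(1).tolist())
s,f=fit(c,[[-90,125,117],[-90,-125,117],[90,125,117],[90,-125,117],[-75,112,5],[-75,-112,5]],B([(160,366),(494,213),(52,187),(373,43),(187,433),(474,303)]),[.6,-.25,-100]);print('shelf',s.round(4),f.round(1).tolist())
for n,p,z in[('cap',A((141,313)),.08),('pillbot_bottomline',A((148,384)),0),('timer_dome',A((318,500)),.045),('mwA',(222,262),.263),('mwB',(303,355),.263)]:print(n,p,p2w(c,*p,z).round(4))
st=r.get_state();k=cam('wrist');T=R.from_euler('xyz',st['eef_rot'],degrees=True).as_matrix()
print('wristcam in tool',T.T@(k[1]-st['tcp_pos']),(T.T@k[2]).round(2).tolist())
# timer in top view
c2=cam('top');print('top timer',p2w(c2,237,218,.05).round(4))
im=cv2.imread('pics/top0.png')
for z in(.0,.059):print(w2p(c2,[[.508,.364,z]]))
cv2.imwrite('pics/c3.png',np.hstack([cv2.resize(im[180:240,200:275],None,fx=5,fy=5,interpolation=2),cv2.resize(cv2.imread('pics/scene0.png')[240:300,190:275],None,fx=5,fy=5,interpolation=2)]))
E
```

```text
tray [ 5.33100e-01  5.20000e-02 -7.25762e+01] [[-1.2, -0.3], [0.6, -0.3], [-1.0, -0.4], [0.3, -0.3], [0.7, 1.1], [0.6, -0.1]]
shelf [  0.5924  -0.2583 -72.2891] [[-0.9, 0.6], [1.2, -0.3], [-2.1, -1.8], [0.0, -1.5], [0.9, 1.7], [0.9, 0.8]]
cap [289.875 287.875] [0.6068 0.2132 0.08  ]
pillbot_bottomline [291.625 305.625] [0.6123 0.2371 0.    ]
timer_dome [334.125 334.625] [0.5105 0.364  0.045 ]
mwA (222, 262) [0.7591 0.1851 0.263 ]
mwB (303, 355) [0.6046 0.4562 0.263 ]
wristcam in tool [ 0.08129952 -0.0009484  -0.15067176] [[0.0, -0.95, -0.3], [1.0, 0.0, 0.0], [-0.0, -0.3, 0.95]]
top timer [0.5016 0.3574 0.05  ]
[[237.50570426 226.18963149]]
[[235.69577457 214.14325825]]
```

View pics/c3.png

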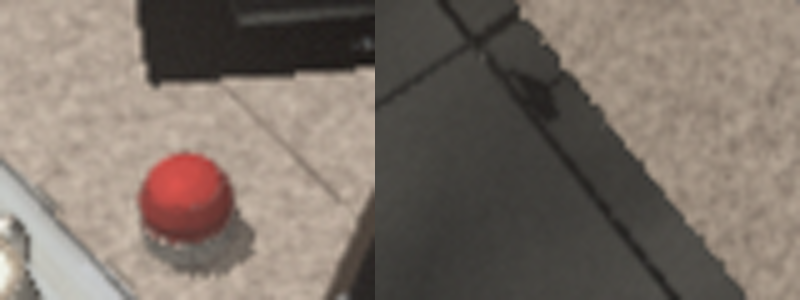

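The timer shows at about (237,219) in the top view with a clear patch around it. The microwave front is about 0.12 m behind the bottle and the timer. Poses are plausible, so I'll plan the approach round the front of the mill and shelf.

```bash
cat >> h.py <<'E'
def rows(wps,step=.0625,start=None):
    "wps: (x,y,z,yaw) tool down; prints rows"
    s=r.get_state();T=R.from_euler('xyz',s['eef_rot'],degrees=True);p=np.array(s['tcp_pos']);k=[]
    for w in wps:
        q=np.array(w[:3]);G=R.from_euler('xyz',[180,0,w[3]],degrees=True)
        rv=(T.inv()*G).as_rotvec(degrees=True)
        n=int(np.ceil(max(np.linalg.norm(q-p)/step,np.linalg.norm(rv)/10.6,1)-1e-6))
        d=(q-p)/n
        for i in range(n):
            k.append(np.r_[T.inv().apply(d)/.5,rv/n/60]);T=T*R.from_rotvec(rv/n,degrees=True)
        p=q
    for i in range(0,len(k),5):print([[float(round(v,4))+0. for v in a] for a in k[i:i+5]])
def st():
    s=r.get_state();print(round(s['time_s'],2),s['tcp_pos'].round(4),s['eef_rot'].round(2),'j',s['joints'].round(1),'F',s['contact_force'].round(1),'w',round(s['gripper_width'],4),round(s['gripper_force'],1))
E
python3 -c "
from h import *
rows([(.19,-.47,.26,-165),(.352,-.247,.26,-175),(.43,0,.26,-185),(.44,.25,.25,-195),(.47,.30,.24,-200)])"
```

```text
[[-0.0008, 0.1118, -0.0174, 0.0005, -0.0001, 0.0382], [0.0037, 0.1117, -0.0174, 0.0005, -0.0001, 0.0382], [0.0081, 0.1115, -0.0175, 0.0005, -0.0001, 0.0382], [-0.0857, 0.0694, 0.0, 0.0, 0.0, 0.0333], [-0.0832, 0.0723, 0.0, 0.0, 0.0, 0.0333]]
[[-0.0806, 0.0752, 0.0, 0.0, 0.0, 0.0333], [-0.078, 0.078, 0.0, 0.0, 0.0, 0.0333], [-0.0752, 0.0806, 0.0, 0.0, 0.0, 0.0333], [-0.0397, 0.0957, 0.0, 0.0, 0.0, 0.0333], [-0.0363, 0.097, 0.0, 0.0, 0.0, 0.0333]]
[[-0.0329, 0.0982, 0.0, 0.0, 0.0, 0.0333], [-0.0295, 0.0993, 0.0, 0.0, 0.0, 0.0333], [-0.026, 0.1003, 0.0, 0.0, 0.0, 0.0333], [0.0047, 0.1, 0.004, 0.0, 0.0, 0.0333], [0.0082, 0.0997, 0.004, 0.0, 0.0, 0.0333]]
[[0.0117, 0.0994, 0.004, 0.0, 0.0, 0.0333], [0.0152, 0.0989, 0.004, 0.0, 0.0, 0.0333], [0.0186, 0.0983, 0.004, 0.0, 0.0, 0.0333], [-0.0321, 0.1121, 0.02, 0.0, 0.0, 0.0833]]
```

carry_out(targets=[[0,0.112,-0.017,0,0,0.038],[0.004,0.112,-0.017,0,0,0.038],[0.008,0.112,-0.018,0,0,0.038],[-0.086,0.069,0,0,0,0.033],[-0.083,0.072,0,0,0,0.033]], hand=1)

```text
time_s: 0.72
tcp_pos: [0.2542, -0.3798, 0.2608]
eef_rot: [-180.0, 0.0, -169.1]
contact_force: [1.2, -0.5, -0.8]
gripper_width: 0.0875
gripper_force: 0.0
```

carry_out(targets=[[-0.081,0.075,0,0,0,0.033],[-0.078,0.078,0,0,0,0.033],[-0.075,0.081,0,0,0,0.033],[-0.04,0.096,0,0,0,0.033],[-0.036,0.097,0,0,0,0.033]])

```text
time_s: 1.35
tcp_pos: [0.3825, -0.1463, 0.2604]
eef_rot: [180.0, -0.0, -178.9]
contact_force: [0.8, 0.2, -0.5]
gripper_width: 0.0874
gripper_force: 0.0
```

carry_out(targets=[[-0.033,0.098,0,0,0,0.033],[-0.03,0.099,0,0,0,0.033],[-0.026,0.1,0,0,0,0.033],[0.005,0.1,0.004,0,0,0.033],[0.008,0.1,0.004,0,0,0.033]])

```text
time_s: 1.98
tcp_pos: [0.4321, 0.1017, 0.2564]
eef_rot: [-180.0, -0.0, 171.2]
contact_force: [0.8, -0.4, 0.0]
gripper_width: 0.0877
gripper_force: 0.0
```

carry_out(targets=[[0.012,0.099,0.004,0,0,0.033],[0.015,0.099,0.004,0,0,0.033],[0.019,0.098,0.004,0,0,0.033],[-0.032,0.112,0.02,0,0,0.083],[0,0,0,0,0,0]])

```text
time_s: 2.6
tcp_pos: [0.4675, 0.3024, 0.2379]
eef_rot: [-179.8, -0.1, 160.4]
contact_force: [-0.2, -1.3, -0.2]
gripper_width: 0.0879
gripper_force: 0.0
```

```bash
python3 - <<'E'
from h import *
st();np.save('w1.npy',np.array(cam('wrist'),dtype=object),allow_pickle=True)
cv2.imwrite('pics/w1.png',r.capture('wrist')[:,:,::-1]);c=cam('wrist')
im=cv2.imread('pics/w1.png').astype(int);B,G,Rr=im[...,0],im[...,1],im[...,2]
m=((Rr>90)&(Rr>2*G)&(Rr>2*B)).astype(np.uint8);n,l,s,ce=cv2.connectedComponentsWithStats(m)
k=1+np.argmax(s[1:,4]);print(s[k],ce[k],p2w(c,*ce[k],.04))
print(w2p(c,[[.508,.362,0],[.508,.362,.059]]))
E
```

```text
2.6 [0.4675 0.3024 0.2379] [-1.7979e+02 -8.0000e-02  1.6039e+02] j [  53.     9.5  -14.    -0.   -66.8 -162.6] F [-0.2 -1.3 -0.2] w 0.0879 0.0Traceback (most recent call last):
  File "<stdin>", line 2, in <module>
ValueError: could not broadcast input array from shape (3,3) into shape (3,)
```

```bash
python3 - <<'E'
from h import *
cv2.imwrite('pics/w1.png',r.capture('wrist')[:,:,::-1]);c=cam('wrist')
im=cv2.imread('pics/w1.png').astype(int);B,G,Rr=im[...,0],im[...,1],im[...,2]
m=((Rr>90)&(Rr>2*G)&(Rr>2*B)).astype(np.uint8);n,l,s,ce=cv2.connectedComponentsWithStats(m)
k=1+np.argmax(s[1:,4]);print(s[k],ce[k],p2w(c,*ce[k],.04))
print(c[1],w2p(c,[[.508,.362,0],[.508,.362,.059]]))
E
```

```text
[ 378  201   58   62 2740] [406.3270073  231.95145985] [0.5088857  0.36390263 0.04      ]
[0.39102951 0.32801674 0.38935497] [[396.53676693 220.82679563]
 [408.1660972  237.7696758 ]]
```

View pics/w1.png

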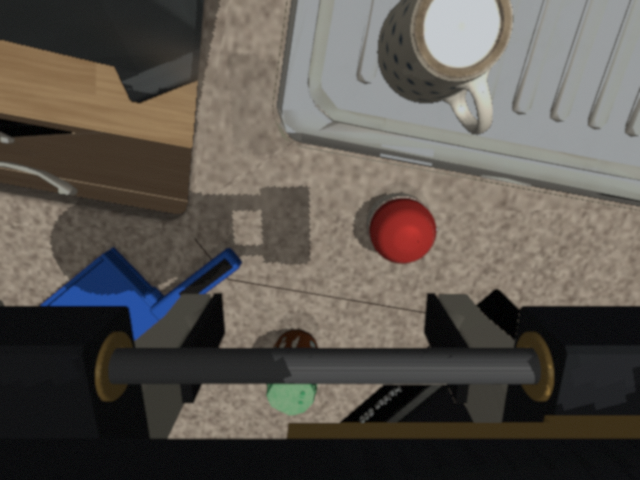

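The wrist view shows the timer at (403,231), the bottle at (293,385), the tray handle end at (235,258) and the mug at (460,30), well clear. All three views put the timer at about (0.509,0.3635).

```bash
python3 -c "
from h import *
rows([(.509,.3635,.16,-200),(.509,.3635,.015,-200)],.055)"
```

```text
[[-0.0188, 0.0734, 0.0783, -0.0016, -0.0006, 0.0035], [-0.0185, 0.0733, 0.0784, -0.0016, -0.0006, 0.0035], [0.0, 0.0, 0.0967, 0.0, 0.0, 0.0], [0.0, 0.0, 0.0967, 0.0, 0.0, 0.0], [0.0, 0.0, 0.0967, 0.0, 0.0, 0.0]]
```

carry_out(targets=[[-0.019,0.073,0.078,-0.002,-0.001,0.003],[-0.018,0.073,0.078,-0.002,-0.001,0.003],[0,0,0.097,0,0,0],[0,0,0.097,0,0,0],[0,0,0.097,0,0,0]])

```text
time_s: 3.28
tcp_pos: [0.5096, 0.3621, 0.0164]
eef_rot: [179.7, 0.1, 160.0]
contact_force: [-0.4, 1.6, -1.3]
gripper_width: 0.0875
gripper_force: 0.0
```

carry_out(targets=[[0,0,0,0,0,0],[0,0,0,0,0,0],[0,0,0,0,0,0],[0,0,0,0,0,0],[0,0,0,0,0,0]], hand=0, squeeze=20)

```text
time_s: 3.9
tcp_pos: [0.5106, 0.3639, 0.0198]
eef_rot: [179.6, 0.2, 160.0]
contact_force: [-2.0, -1.2, 8.0]
gripper_width: 0.0603
gripper_force: 20.0
```

```bash
python3 -c "
from h import *
st()"
```

```text
3.9 [0.5106 0.3639 0.0198] [179.57   0.21 160.03] j [ 5.330e+01  2.780e+01 -1.970e+01  1.000e-01 -4.210e+01 -1.634e+02] F [-2.  -1.2  8. ] w 0.0603 20.0
```

carry_out(targets=[[0,0,0,0,0,0],[0,0,0,0,0,0],[0,0,0,0,0,0],[0,0,0.01,0,0,0],[0,0,0,0,0,0]], hand=1)

```text
time_s: 4.53
tcp_pos: [0.5094, 0.3626, 0.0114]
eef_rot: [179.8, 0.1, 160.0]
contact_force: [-1.2, -0.6, -1.0]
gripper_width: 0.0873
gripper_force: 0.0
```

carry_out(targets=[[0,0,0,0,0,0],[0,0,0,0,0,0],[0,0,0,0,0,0],[0,0,0,0,0,0],[0,0,0,0,0,0]], hand=0, squeeze=15)

```text
time_s: 5.15
tcp_pos: [0.5098, 0.363, 0.0122]
eef_rot: [179.7, 0.1, 160.0]
contact_force: [-0.4, 0.1, -0.5]
gripper_width: 0.0606
gripper_force: 15.0
```

```bash
python3 -c "
from h import *
rows([(.509,.363,.13,-200),(.509,.0445,.13,-200),(.509,.0445,.035,-200)],.055)"
```

```text
[[0.0003, 0.0002, -0.0785, 0.0014, 0.0007, 0.0], [0.0004, 0.0, -0.0785, 0.0014, 0.0007, 0.0], [0.0004, -0.0001, -0.0785, 0.0014, 0.0007, 0.0], [-0.0363, -0.0998, 0.0, 0.0, 0.0, 0.0], [-0.0363, -0.0998, 0.0, 0.0, 0.0, 0.0]]
[[-0.0363, -0.0998, 0.0, 0.0, 0.0, 0.0], [-0.0363, -0.0998, 0.0, 0.0, 0.0, 0.0], [-0.0363, -0.0998, 0.0, 0.0, 0.0, 0.0], [-0.0363, -0.0998, 0.0, 0.0, 0.0, 0.0], [0.0, 0.0, 0.095, 0.0, 0.0, 0.0]]
[[0.0, 0.0, 0.095, 0.0, 0.0, 0.0]]
```

carry_out(targets=[[0,0,-0.04,0.002,0.001,0],[0,0,-0.08,0.001,0,0],[0,0,-0.115,0.001,0,0],[-0.018,-0.05,0,0,0,0],[-0.034,-0.094,0,0,0,0]])

```text
time_s: 5.78
tcp_pos: [0.5091, 0.2862, 0.1297]
eef_rot: [179.9, 0.1, 160.1]
contact_force: [0.5, -0.7, -1.4]
gripper_width: 0.0605
gripper_force: 15.0
```

carry_out(targets=[[-0.036,-0.1,0,0,0,0],[-0.036,-0.1,0,0,0,0],[-0.036,-0.1,0,0,0,0],[-0.034,-0.094,0,0,0,0],[-0.018,-0.05,0,0,0,0]])

```text
time_s: 6.4
tcp_pos: [0.5072, 0.0475, 0.1291]
eef_rot: [-180.0, -0.0, 159.9]
contact_force: [-0.2, 0.3, -1.3]
gripper_width: 0.0605
gripper_force: 15.0
```

carry_out(targets=[[-0.005,-0.01,0,0,0,0],[0,0,0,0,0,0],[0,0,0,0,0,0]])

```text
time_s: 6.78
tcp_pos: [0.5092, 0.0454, 0.1296]
eef_rot: [-180.0, 0.1, 160.0]
contact_force: [0.5, -0.2, -0.7]
gripper_width: 0.0602
gripper_force: 15.0
```

```bash
python3 - <<'E'
from h import *
st()
for n in('wrist','scene'):
    im=r.capture(n)[:,:,::-1];cv2.imwrite(f'pics/{n}2.png',im)
a=cv2.imread('pics/wrist2.png');c=cam('wrist')
L=np.array([[-62.5,80,22],[-62.5,-80,22],[62.5,-80,22],[62.5,80,22],[-163,11,32],[-163,-11,32]])/1000
t=np.array([.5331,.052]);w=np.radians(-72.58);Rz=np.array([[np.cos(w),-np.sin(w)],[np.sin(w),np.cos(w)]])
P=np.c_[L[:,:2]@Rz.T+t,L[:,2]]
for u,v in w2p(c,P):cv2.circle(a,(int(round(u)),int(round(v))),4,(0,255,0),1)
b=cv2.imread('pics/scene2.png')[170:320,230:400]
cv2.imwrite('pics/v2.png',np.vstack([a,])) ;print(w2p(c,P).round(0).tolist())
rows([(.509,.0445,.035,-200)])
E
```

```text
6.78 [0.5092 0.0454 0.1296] [-1.8000e+02  5.0000e-02  1.6004e+02] j [  27.2   10.7  -28.1    0.   -51.2 -137.2] F [ 0.5 -0.2 -0.7] w 0.0602 15.0
[[483.0, 304.0], [350.0, 116.0], [199.0, 234.0], [342.0, 394.0], [576.0, 136.0], [559.0, 105.0]]
[[-0.0001, -0.001, 0.0946, 0.0, 0.0004, 0.0005], [-0.0002, -0.001, 0.0946, 0.0, 0.0004, 0.0005]]
```

View pics/v2.png

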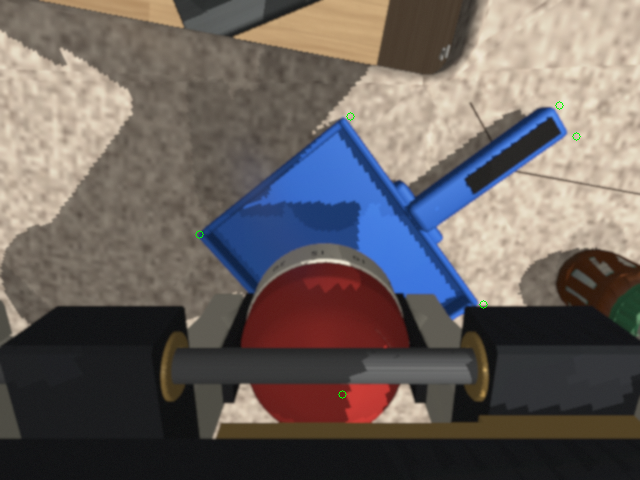

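The wrist view shows the timer held over the tray with the predicted corners within about 5 px. The actual corners are near (478,302), (345,119) and (203,236), with the handle end at (553,109)/(566,133). I'll refit.

```bash
python3 - <<'E'
from h import *
c=cam('wrist')
t,f=fit(c,[[-62.5,80,22],[-62.5,-80,22],[62.5,-80,22],[-163,-11,32],[-163,11,32]],[(478,302),(345,119),(203,236),(553,109),(566,133)],[.53,.05,-72]);print(t,f.round(1).tolist())
a=np.radians(t[2]);ex=np.array([np.cos(a),np.sin(a)]);ey=np.array([-ex[1],ex[0]])
g=t[:2]-.025*ey;q=t[:2]+.043*ey;print('timer',g,'pills',q)
np.save('tray.npy',t)
rows([(*g,.06,-200),(*g,.0185,-200)],.03)
E
```

```text
[ 5.33845422e-01  4.93981599e-02 -7.19646412e+01] [[2.3, 2.6], [-0.7, -0.7], [-7.1, 2.1], [0.2, -3.9], [4.9, 2.8]]
timer [0.51007378 0.04165806] pills [0.57473264 0.06271113]
[[-0.0014, -0.0022, 0.0464, 0.0, 0.0003, 0.0003], [-0.0014, -0.0022, 0.0464, 0.0, 0.0003, 0.0003], [-0.0014, -0.0022, 0.0464, 0.0, 0.0003, 0.0003], [0.0, 0.0, 0.0415, 0.0, 0.0, 0.0], [0.0, 0.0, 0.0415, 0.0, 0.0, 0.0]]
```

carry_out(targets=[[-0.002,-0.0015,0.046,0,0,0],[-0.002,-0.0015,0.046,0,0,0],[0,-0.0015,0.046,0,0,0],[0,0,0.042,0,0,0],[0,0,0.038,0,0,0]])

```text
time_s: 7.5
tcp_pos: [0.5104, 0.0426, 0.02]
eef_rot: [-180.0, 0.1, 160.1]
contact_force: [-0.3, -0.4, -0.7]
gripper_width: 0.0602
gripper_force: 15.0
```

carry_out(targets=[[0,0,0.004,0,0,0],[0,0,0,0,0,0]])

```text
time_s: 7.75
tcp_pos: [0.5107, 0.0423, 0.0191]
eef_rot: [-180.0, 0.1, 160.0]
contact_force: [-0.7, 0.3, -2.0]
gripper_width: 0.0606
gripper_force: 15.0
```

carry_out(targets=[[0,0,0.003,0,0,0],[0,0,0,0,0,0],[0,0,0,0,0,0]])

```text
time_s: 8.12
tcp_pos: [0.5106, 0.0419, 0.0176]
eef_rot: [180.0, 0.1, 160.0]
contact_force: [0.4, -0.6, -1.0]
gripper_width: 0.0603
gripper_force: 15.0
```

carry_out(targets=[[0,0,0,0,0,0],[0,0,0,0,0,0],[0,0,0,0,0,0]], hand=0.8)

```text
time_s: 8.5
tcp_pos: [0.5104, 0.0419, 0.0173]
eef_rot: [180.0, 0.1, 160.0]
contact_force: [1.0, 0.1, 0.8]
gripper_width: 0.0702
gripper_force: 0.0
```

carry_out(targets=[[0,0,-0.04,0,0,0],[0,0,-0.1,0,0,0],[0,0,-0.1,0,0,0],[0,0,-0.08,0,0,0],[0,0,0,0,0,0]])

```text
time_s: 9.12
tcp_pos: [0.5121, 0.0426, 0.1808]
eef_rot: [179.7, 0.4, 160.0]
contact_force: [0.8, -0.4, 1.3]
gripper_width: 0.0703
gripper_force: 0.0
```

```bash
python3 - <<'E'
from h import *
st()
c=cam('scene');im=r.capture('scene')[:,:,::-1];cv2.imwrite('pics/s3.png',im)
h=cv2.cvtColor(im,cv2.COLOR_BGR2HSV)
x=im.astype(int);m=((x[...,2]>90)&(x[...,2]>2*x[...,1])&(x[...,2]>2*x[...,0])).astype(np.uint8)
n,l,s,ce=cv2.connectedComponentsWithStats(m)
for k in range(1,n):
    if s[k,4]>30:print(s[k],p2w(c,*ce[k],.045))
g=cv2.inRange(h,(40,60,60),(85,255,255));g[:, :270]=0
n,l,s,ce=cv2.connectedComponentsWithStats(g)
for k in range(1,n):
    if s[k,4]>30:print('green',s[k],p2w(c,*ce[k],.078))
c=cam('wrist');w=r.capture('wrist')[:,:,::-1];cv2.imwrite('pics/w3.png',w)
# approach to the bottle
q=(.607,.2125)
rows([(.50,.10,.20,-185),(.56,.17,.20,-165),(*q,.20,-152)],.0625)
E
```

```text
9.12 [0.5121 0.0426 0.1808] [179.74   0.35 160.02] j [ 2.670e+01  7.600e+00 -2.420e+01  1.000e-01 -5.770e+01 -1.368e+02] F [ 0.8 -0.4  1.3] w 0.0703 0.0
[239 125  14  13  73] [ 0.65889003 -0.43570888  0.045     ]
[304 231  17  15 183] [0.50904121 0.04656955 0.045     ]
green [282 284  16  16 103] [0.60705952 0.22715932 0.078     ]
[[0.0292, 0.0511, -0.0227, 0.0003, 0.0007, -0.1252], [0.0223, 0.0545, -0.0227, 0.0003, 0.0007, -0.1252], [-0.0537, 0.075, 0.0, 0.0, 0.0, -0.1667], [-0.0659, 0.0645, 0.0, 0.0, 0.0, -0.1667], [-0.0564, 0.0289, 0.0, 0.0, 0.0, -0.1083]]
[[-0.0593, 0.0223, 0.0, 0.0, 0.0, -0.1083]]
```

carry_out(targets=[[0.029,0.051,-0.023,0,0,-0.125],[0.022,0.055,-0.023,0,0,-0.125],[-0.054,0.075,0,0,0,-0.167],[-0.066,0.065,0,0,0,-0.167],[-0.028,0.015,0,0,0,-0.217]], hand=1)

```text
time_s: 9.85
tcp_pos: [0.5728, 0.1827, 0.1978]
eef_rot: [-179.9, -0.1, -153.8]
contact_force: [-0.1, -0.9, -0.5]
gripper_width: 0.0877
gripper_force: 0.0
```

carry_out(targets=[[0,0,0,0,0,0],[0,0,0,0,0,0]])

```text
time_s: 10.1
tcp_pos: [0.5714, 0.1806, 0.199]
eef_rot: [-179.9, -0.1, -154.4]
contact_force: [0.6, 0.0, -0.2]
gripper_width: 0.088
gripper_force: 0.0
```

```bash
python3 - <<'E'
from h import *
st()
c=cam('wrist');im=r.capture('wrist')[:,:,::-1];cv2.imwrite('pics/w4.png',im)
h=cv2.cvtColor(im,cv2.COLOR_BGR2HSV);g=cv2.inRange(h,(40,60,60),(85,255,255))
n,l,s,ce=cv2.connectedComponentsWithStats(g)
for k in range(1,n):
    if s[k,4]>200:print('green',s[k],ce[k],p2w(c,*ce[k],.078))
s0=cv2.imread('pics/scene0.png')[270:320,265:315];w=im
v=np.vstack([w[:, :],]);cv2.imwrite('pics/v4.png',v)
E
```

```text
10.1 [0.5714 0.1806 0.199 ] [-1.7995e+02 -1.0000e-01 -1.5443e+02] j [  36.2   15.   -12.1    0.   -63.  -100.7] F [ 0.6  0.  -0.2] w 0.088 0.0
green [ 319  272   61   57 2560] [350.48125    299.42617188] [0.60666001 0.2180382  0.078     ]
```

View pics/v4.png

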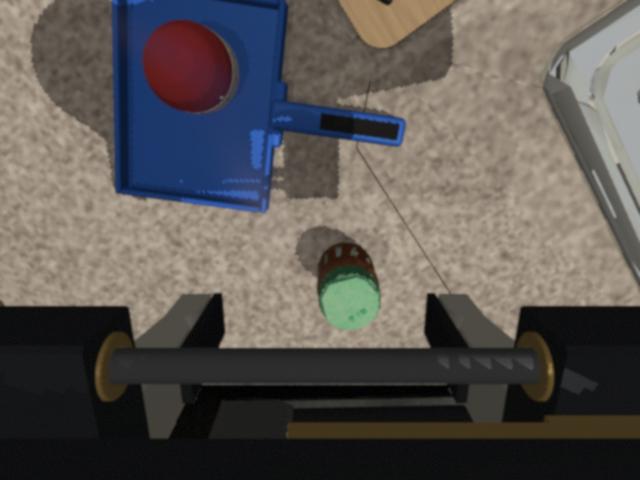

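The wrist view shows the timer upright in the tray at (187,65) and the bottle with its cap centred at about (351,302), free on both sides.

```bash
python3 - <<'E'
from h import *
c=cam('wrist');p=p2w(c,351,302,.08);print(p)
t,f=fit(c,[[-62.5,80,22],[62.5,80,22],[-163,-11,32],[-163,11,32]],[(266,211),(117,191),(404,118),(402,146)],[.53,.05,-72]);print(t,f.round(1).tolist())
rows([(*p[:2],.13,-152),(*p[:2],.034,-152)],.05)
E
```

```text
[0.60796237 0.21894314 0.08      ]
[ 5.31414721e-01  4.92135236e-02 -7.23087629e+01] [[-0.6, 1.2], [-2.7, 0.8], [3.3, -1.3], [-0.4, 0.2]]
[[-0.0496, 0.019, 0.0695, -0.0004, -0.0004, -0.0201], [-0.0499, 0.0179, 0.0695, -0.0004, -0.0004, -0.0201], [0.0, 0.0, 0.096, 0.0, 0.0, 0.0], [0.0, 0.0, 0.096, 0.0, 0.0, 0.0]]
```

carry_out(targets=[[-0.049,0.018,0.07,0,0,-0.02],[-0.049,0.017,0.07,0,0,-0.02],[0,0,0.096,0,0,0],[0,0,0.096,0,0,0],[0,0,0,0,0,0]])

```text
time_s: 10.78
tcp_pos: [0.6057, 0.2163, 0.0309]
eef_rot: [-179.9, -0.4, -152.0]
contact_force: [-0.6, -0.4, 1.1]
gripper_width: 0.0877
gripper_force: 0.0
```

carry_out(targets=[[0,0,0,0,0,0],[0,0,0,0,0,0],[0,0,0,0,0,0],[0,0,0,0,0,0],[0,0,0,0,0,0]], hand=0, squeeze=15)

```text
time_s: 11.4
tcp_pos: [0.6087, 0.2188, 0.0349]
eef_rot: [-180.0, 0.1, -151.8]
contact_force: [-1.5, 0.8, 3.4]
gripper_width: 0.0468
gripper_force: 15.0
```

```bash
python3 - <<'E'
from h import *
st()
t=np.array([.5325,.050,-72.2]);a=np.radians(t[2]);ex=np.array([np.cos(a),np.sin(a)]);ey=np.array([-ex[1],ex[0]])
g=np.array([.5105,.042])-t[:2];print('timer in tray',g@ex,g@ey)
q=t[:2]+.043*ey;print('pill tgt',q);p=r.get_state()['tcp_pos']
rows([(p[0],p[1],.15,-152),(*q,.15,-162.2),(*q,.055,-162.2)],.05)
E
```

```text
11.4 [0.6087 0.2188 0.0349] [-1.7996e+02  8.0000e-02 -1.5182e+02] j [ 37.   28.3 -16.    0.1 -45.6 -98.9] F [-1.5  0.8  3.4] w 0.0468 15.0
timer in tray 0.0008917384327487782 -0.023392409080031915
pill tgt [0.57344156 0.0631449 ]
[[-0.0001, -0.0001, -0.0767, -0.0002, 0.0005, 0.001], [-0.0001, 0.0, -0.0767, -0.0002, 0.0005, 0.001], [0.0, 0.0, -0.0767, -0.0002, 0.0005, 0.001], [0.0521, -0.0604, 0.0, 0.0, 0.0, 0.0425], [0.0494, -0.0627, 0.0, 0.0, 0.0, 0.0425]]
[[0.0465, -0.0648, 0.0, 0.0, 0.0, 0.0425], [0.0436, -0.0668, 0.0, 0.0, 0.0, 0.0425], [0.0, 0.0, 0.095, 0.0, 0.0, 0.0], [0.0, 0.0, 0.095, 0.0, 0.0, 0.0]]
```

carry_out(targets=[[0,0,-0.05,0,0,0],[0,0,-0.09,0,0,0],[0,0,-0.09,0,0,0],[0.026,-0.03,0,0,0,0.034],[0.052,-0.061,0,0,0,0.034]])

```text
time_s: 12.02
tcp_pos: [0.5938, 0.1605, 0.149]
eef_rot: [-180.0, 0.1, -155.9]
contact_force: [-0.2, -1.2, -1.7]
gripper_width: 0.0468
gripper_force: 15.0
```

carry_out(targets=[[0.05,-0.063,0,0,0,0.034],[0.046,-0.065,0,0,0,0.034],[0.022,-0.033,0,0,0,0.034],[0,0,0,0,0,0],[0,0,0.05,0,0,0]])

```text
time_s: 12.65
tcp_pos: [0.5722, 0.0643, 0.1256]
eef_rot: [-180.0, 0.3, -162.0]
contact_force: [-0.4, -0.1, -1.4]
gripper_width: 0.0467
gripper_force: 15.0
```

```bash
python3 - <<'E'
from h import *
st()
rows([(.5734,.063,.075,-162.2),(.5734,.063,.0415,-162.2)],.05)
E
```

```text
12.65 [0.5722 0.0643 0.1256] [-179.97    0.3  -162.  ] j [ 25.9  16.5 -20.6   0.1 -52.5 -98. ] F [-0.4 -0.1 -1.4] w 0.0467 15.0
[[-0.0005, -0.0016, 0.0506, -0.0002, 0.0025, 0.0017], [-0.0006, -0.0016, 0.0506, -0.0002, 0.0025, 0.0017], [0.0, 0.0, 0.067, 0.0, 0.0, 0.0]]
```

carry_out(targets=[[0,-0.001,0.05,0,0,0],[0,-0.001,0.05,0,0,0],[0,0,0.04,0,0,0],[0,0,0.024,0,0,0],[0,0,0,0,0,0]])

```text
time_s: 13.28
tcp_pos: [0.5707, 0.0628, 0.0416]
eef_rot: [-179.9, -0.0, -162.0]
contact_force: [0.2, 0.1, -0.9]
gripper_width: 0.0465
gripper_force: 15.0
```

carry_out(targets=[[0,0,0.004,0,0,0],[0,0,0,0,0,0]])

```text
time_s: 13.52
tcp_pos: [0.5711, 0.0627, 0.0408]
eef_rot: [-180.0, 0.1, -162.0]
contact_force: [0.2, 0.3, -1.1]
gripper_width: 0.0464
gripper_force: 15.0
```

carry_out(targets=[[0,0,0.003,0,0,0],[0,0,0,0,0,0],[0,0,0,0,0,0]])

```text
time_s: 13.9
tcp_pos: [0.5714, 0.0627, 0.0398]
eef_rot: [-180.0, 0.1, -162.0]
contact_force: [-1.8, 0.8, 5.2]
gripper_width: 0.0467
gripper_force: 15.0
```

carry_out(targets=[[0,0,0,0,0,0],[0,0,0,0,0,0],[0,0,0,0,0,0]], hand=0.68)

```text
time_s: 14.28
tcp_pos: [0.5707, 0.0624, 0.0387]
eef_rot: [-180.0, 0.0, -162.0]
contact_force: [-0.5, -0.2, 0.7]
gripper_width: 0.0592
gripper_force: 0.0
```

carry_out(targets=[[0,0,-0.04,0,0,0],[0,0,-0.08,0,0,0],[0,0,-0.1,0,0,0],[0,0,-0.1,0,0,0],[0,0,0,0,0,0]])

```text
time_s: 14.9
tcp_pos: [0.573, 0.0632, 0.2034]
eef_rot: [-180.0, 0.5, -162.0]
contact_force: [-0.4, 0.0, -0.3]
gripper_width: 0.0596
gripper_force: 0.0
```

```bash
python3 - <<'E'
from h import *
st()
t=np.array([.5325,.050,-72.2]);a=np.radians(t[2]);ex=np.array([np.cos(a),np.sin(a)])
g=t[:2]-.1455*ex;print('grip',g)
rows([(.52,.13,.20,-130),(*g,.20,-72.2)],.0625)
E
```

```text
14.9 [0.573  0.0632 0.2034] [-179.97    0.51 -162.  ] j [ 25.8  12.3 -15.1   0.1 -62.1 -97.8] F [-0.4  0.  -0.3] w 0.0596 0.0
grip [0.48802133 0.18853483]
[[0.0149, 0.04, 0.0015, -0.0007, 0.002, -0.1333], [0.0092, 0.0416, 0.0016, -0.0007, 0.002, -0.1333], [0.0033, 0.0425, 0.0016, -0.0007, 0.002, -0.1333], [-0.0027, 0.0426, 0.0017, -0.0007, 0.002, -0.1333], [-0.0081, 0.0207, 0.0, 0.0, 0.0, -0.1606]]
[[-0.0114, 0.0191, 0.0, 0.0, 0.0, -0.1606], [-0.0145, 0.0169, 0.0, 0.0, 0.0, -0.1606], [-0.0171, 0.0142, 0.0, 0.0, 0.0, -0.1606], [-0.0192, 0.0112, 0.0, 0.0, 0.0, -0.1606], [-0.0208, 0.0078, 0.0, 0.0, 0.0, -0.1606]]
```

carry_out(targets=[[0.015,0.04,0,0,0.002,-0.133],[0.009,0.042,0,0,0.002,-0.133],[0.003,0.043,0,0,0.002,-0.133],[-0.003,0.043,0,0,0.002,-0.133],[-0.008,0.021,0,0,0,-0.161]])

```text
time_s: 15.52
tcp_pos: [0.5112, 0.1405, 0.198]
eef_rot: [179.8, -0.5, -120.1]
contact_force: [-0.2, 0.1, 0.6]
gripper_width: 0.0593
gripper_force: 0.0
```

carry_out(targets=[[-0.011,0.019,0,0,0,-0.161],[-0.015,0.017,0,0,0,-0.161],[-0.017,0.014,0,0,0,-0.161],[-0.019,0.011,0,0,0,-0.161],[-0.021,0.008,0,0,0,-0.161]])

```text
time_s: 16.15
tcp_pos: [0.485, 0.1888, 0.1978]
eef_rot: [179.5, -0.2, -71.8]
contact_force: [0.1, -0.5, 0.4]
gripper_width: 0.0595
gripper_force: 0.0
```

carry_out(targets=[[0,0,0,0,0,0],[0,0,0,0,0,0]])

```text
time_s: 16.4
tcp_pos: [0.4854, 0.1884, 0.1983]
eef_rot: [179.6, -0.2, -72.3]
contact_force: [-0.4, 0.5, -0.4]
gripper_width: 0.0597
gripper_force: 0.0
```

```bash
python3 - <<'E'
from h import *
st()
cv2.imwrite('pics/w5.png',r.capture('wrist')[:,:,::-1])
cv2.imwrite('pics/s5.png',r.capture('scene')[:,:,::-1]);cv2.imwrite('pics/t5.png',r.capture('top')[:,:,::-1])
c=cam('wrist')
def T(t,L):
    a=np.radians(t[2]);L=np.array(L)/1000;return np.c_[L[:,:2]@np.array([[np.cos(a),np.sin(a)],[-np.sin(a),np.cos(a)]])+t[:2],L[:,2]]
im=cv2.imread('pics/w5.png')
for u,v in np.r_[w2p(c,T([.5325,.05,-72.2],[[-62.5,80,22],[-62.5,-80,22],[62.5,-80,22],[62.5,80,22],[-163,11,32],[-163,-11,32]])),w2p(c,T([.5924,-.2583,-72.29],[[-90,125,117],[-90,-125,117],[-90,125,105],[-90,-125,105],[-75,112,0],[-75,-112,0]]))]:
    print(round(u),round(v));cv2.circle(im,(int(u),int(v)),4,(0,255,0),1)
cv2.imwrite('pics/v5.png',im)
E
```

```text
16.4 [0.4854 0.1884 0.1983] [179.55  -0.18 -72.34] j [ 42.8   7.9 -21.3  -0.  -61.3 -25.1] F [-0.4  0.5 -0.4] w 0.0597 0.0
217 116
423 116
436 -75
202 -76
307 243
334 243
57 -765
788 -754
77 -697
752 -687
195 -402
563 -398
```

View pics/v5.png

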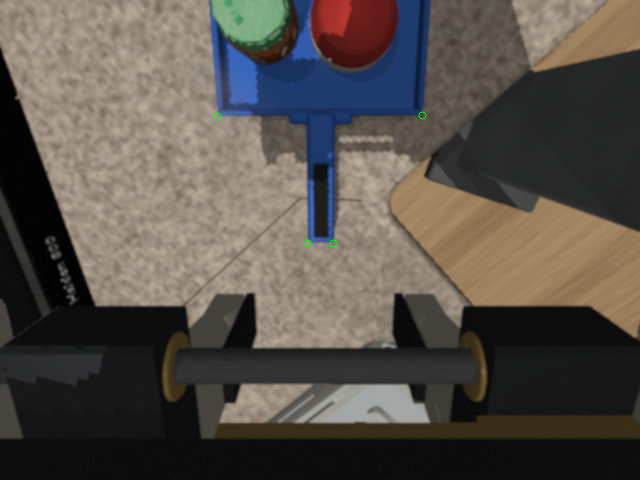

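The wrist view confirms the tray pose: predicted corners (217,116), (422,116) and the handle end (307..334,243) all match. The bottle (255,20) and timer (353,20) stand clear of each other. Next I'll refine the shelf numerically and plan a grip leaning 25° back from the shelf.

```bash
sed -i "s/def rows(wps,step=.0625,start=None):/def rows(wps,step=.0625,tilt=0):/; s/G=R.from_euler('xyz',\[180,0,w\[3\]\],degrees=True)/G=R.from_euler('xyz',[180,0,w[3]],degrees=True)*R.from_euler('y',w[4] if len(w)>4 else 0,degrees=True)/" h.py
python3 - <<'E'
from h import *
from scipy.optimize import minimize
cs={n:cam(n) for n in('scene','top')}
def T(t,L):
    a=np.radians(t[2]);L=np.array(L)/1000;return np.c_[L[:,:2]@np.array([[np.cos(a),np.sin(a)],[-np.sin(a),np.cos(a)]])+t[:2],L[:,2]]
box=[[x,y,z] for x in(-90,90) for y in(-125,125) for z in(105,117)]
M={}
for n in cs:
    im=cv2.imread(f'pics/{n}0.png');h=cv2.cvtColor(im,cv2.COLOR_BGR2HSV)
    m=cv2.inRange(h,(8,85,120),(20,255,255));z=np.zeros_like(m)
    if n=='scene':z[120:195,222:320]=1
    else:z[205:285,400:480]=1
    m=cv2.morphologyEx(m*z,cv2.MORPH_OPEN,np.ones((3,3)));k,l,s,_=cv2.connectedComponentsWithStats(m);m=(l==1+np.argmax(s[1:,4])).astype(np.uint8)
    p=cv2.convexHull(cv2.findNonZero(m));print(n,s[1:,4].max(),cv2.approxPolyDP(p,3,True).reshape(-1,2).tolist(), w2p(cs[n],T([.5924,-.2583,-72.3],box)).round(0).tolist())
    H=np.zeros((480*4,640*4),np.uint8);cv2.fillConvexPoly(H,p*4+2,1);M[n]=H
def cost(q,ns):
    e=0
    for n in ns:
        P=w2p(cs[n],T([q[0]/100,q[1]/100,q[2]],box));Z=np.zeros((1920,2560),np.uint8)
        cv2.fillConvexPoly(Z,cv2.convexHull(np.round(P*4+2).astype(np.int32)),1);e+=1-(Z&M[n]).sum()/(Z|M[n]).sum()
    return e
for ns in(['scene'],['scene','top']):
    o=minimize(cost,[59.24,-25.83,-72.3],args=(ns,),method='Nelder-Mead',options=dict(initial_simplex=[[59.2,-25.8,-72.3],[60.2,-25.8,-72.3],[59.2,-24.8,-72.3],[59.2,-25.8,-70]],maxiter=120));print(ns,o.x.round(3),round(o.fun,4))
t=np.array([.5325,.050,-72.2]);a=np.radians(t[2]);ex=np.array([np.cos(a),np.sin(a)])
g=t[:2]-.141*ex;print('tcp',g)
rows([(*g,.15,-72.2,25),(*g,.018,-72.2,25)],.045)
E
```

```text
scene 2667 [[313, 158], [245, 187], [226, 151], [291, 125]] [[315.0, 159.0], [315.0, 157.0], [246.0, 191.0], [246.0, 188.0], [290.0, 124.0], [289.0, 122.0], [224.0, 153.0], [223.0, 150.0]]
top 2649 [[474, 274], [410, 271], [408, 228], [429, 214], [464, 217]] [[409.0, 273.0], [410.0, 271.0], [406.0, 207.0], [406.0, 205.0], [474.0, 276.0], [475.0, 274.0], [465.0, 210.0], [466.0, 207.0]]
['scene'] [ 59.384 -26.561 -73.104] 0.0686
['scene', 'top'] [ 59.359 -25.896 -73.452] 0.2888
tcp [0.48939696 0.18425024]
[[0.0033, -0.0018, 0.0323, 0.0024, 0.1379, 0.0001], [-0.0014, -0.0017, 0.0325, 0.0024, 0.1379, 0.0001], [-0.0061, -0.0017, 0.0319, 0.0024, 0.1379, 0.0001], [-0.0372, 0.0, 0.0798, 0.0, 0.0, 0.0], [-0.0372, 0.0, 0.0798, 0.0, 0.0, 0.0]]
[[-0.0372, 0.0, 0.0798, 0.0, 0.0, 0.0]]
```

carry_out(targets=[[0.003,-0.002,0.032,0.002,0.138,0],[-0.001,-0.002,0.032,0.002,0.138,0],[-0.006,-0.002,0.032,0.002,0.138,0],[0,0,0,0,0,0],[0,0,0,0,0,0]])

```text
time_s: 17.18
tcp_pos: [0.4898, 0.1848, 0.1506]
eef_rot: [179.9, -24.9, -72.1]
contact_force: [-0.1, 0.1, -0.2]
gripper_width: 0.0596
gripper_force: 0.0
```

```bash
python3 - <<'E'
from h import *
st();rows([(.4894,.1843,.018,-72.2,25)],.045)
E
```

```text
17.18 [0.4898 0.1848 0.1506] [179.93 -24.92 -72.06] j [ 55.7  15.2 -32.4  22.5 -60.3 -52.1] F [-0.1  0.1 -0.2] w 0.0596 0.0
[[-0.037, 0.0003, 0.0803, 0.0001, 0.0004, 0.0007], [-0.0371, 0.0003, 0.0803, 0.0001, 0.0004, 0.0007], [-0.0371, 0.0003, 0.0803, 0.0001, 0.0004, 0.0007]]
```

carry_out(targets=[[-0.037,0,0.08,0,0,0],[-0.037,0,0.08,0,0,0],[-0.037,0,0.08,0,0,0],[0,0,0,0,0,0],[0,0,0,0,0,0]])

```text
time_s: 17.8
tcp_pos: [0.4909, 0.1847, 0.0202]
eef_rot: [-179.9, -24.9, -72.2]
contact_force: [0.1, 0.0, 0.7]
gripper_width: 0.0597
gripper_force: 0.0
```

carry_out(targets=[[0,0,0,0,0,0],[0,0,0,0,0,0],[0,0,0,0,0,0],[0,0,0,0,0,0],[0,0,0,0,0,0]], hand=0, squeeze=25)

```text
time_s: 18.42
tcp_pos: [0.4897, 0.1842, 0.0185]
eef_rot: [179.9, -25.0, -72.1]
contact_force: [-2.6, 0.5, 3.8]
gripper_width: 0.022
gripper_force: 25.0
```

```bash
python3 - <<'E'
from h import *
st()
E
```

```text
18.43 [0.4897 0.1842 0.0185] [179.94 -25.01 -72.05] j [ 54.5  25.3 -41.5  29.9 -42.8 -62.2] F [-2.6  0.5  3.8] w 0.022 25.0
```

```bash
cat >> h.py <<'E'
def slide(tx,ty,S=(.593,-.260,-72.6),step=.0125):
    a=np.radians(S[2]);ex=np.array([np.cos(a),np.sin(a)]);ey=np.array([-ex[1],ex[0]])
    s=r.get_state();y=np.radians(s['eef_rot'][2]);o=s['tcp_pos'][:2]+.141*np.array([np.cos(y),np.sin(y)])-S[:2]
    print('tray in shelf',(o@ex).round(4),(o@ey).round(4),'yaw',round(s['eef_rot'][2]-S[2],2))
    g=np.array(S[:2])+(tx-.141)*ex+ty*ey;rows([(*g,.0182,S[2],25)],step)
E
python3 - <<'E'
from h import *
slide(-.19,0)
E
```

```text
tray in shelf -0.3138 0.0356 yaw 0.55
[[0.0203, 0.0064, 0.0096, -0.0003, 0.0, 0.0008], [0.0203, 0.0064, 0.0096, -0.0003, 0.0, 0.0008], [0.0203, 0.0064, 0.0096, -0.0003, 0.0, 0.0008], [0.0203, 0.0064, 0.0096, -0.0003, 0.0, 0.0008], [0.0203, 0.0064, 0.0096, -0.0003, 0.0, 0.0008]]
[[0.0203, 0.0063, 0.0096, -0.0003, 0.0, 0.0008], [0.0203, 0.0063, 0.0096, -0.0003, 0.0, 0.0008], [0.0204, 0.0063, 0.0096, -0.0003, 0.0, 0.0008], [0.0204, 0.0063, 0.0096, -0.0003, 0.0, 0.0008], [0.0204, 0.0063, 0.0096, -0.0003, 0.0, 0.0008]]
[[0.0204, 0.0062, 0.0096, -0.0003, 0.0, 0.0008]]
```

carry_out(targets=[[0.007,0.0022,0.0033,0,0,0.0008],[0.0136,0.0042,0.0064,0,0,0.0008],[0.0203,0.0064,0.0096,0,0,0.0008],[0.0203,0.0064,0.0096,0,0,0.0008],[0.0203,0.0064,0.0096,0,0,0.0008]])

```text
time_s: 19.05
tcp_pos: [0.4918, 0.1371, 0.0185]
eef_rot: [-179.9, -25.0, -72.3]
contact_force: [0.1, 6.0, 4.5]
gripper_width: 0.0219
gripper_force: 25.0
```

carry_out(targets=[[0.0203,0.0063,0.0096,0,0,0.0008],[0.0203,0.0063,0.0096,0,0,0.0008],[0.0203,0.0063,0.0096,0,0,0.0008],[0.0203,0.0063,0.0096,0,0,0.0008],[0.0203,0.0063,0.0096,0,0,0.0008]])

```text
time_s: 19.68
tcp_pos: [0.4938, 0.0788, 0.0182]
eef_rot: [-179.8, -25.0, -72.6]
contact_force: [-0.0, 6.2, 6.9]
gripper_width: 0.0217
gripper_force: 25.0
```

carry_out(targets=[[0.0136,0.0042,0.0064,0,0,0],[0.007,0.0022,0.0033,0,0,0],[0,0,0,0,0,0]])

```text
time_s: 20.05
tcp_pos: [0.4939, 0.0664, 0.0183]
eef_rot: [-179.8, -25.0, -72.6]
contact_force: [3.4, 1.7, 4.6]
gripper_width: 0.0218
gripper_force: 25.0
```

```bash
python3 - <<'E'
from h import *
st();slide(-.012,0)
im=r.capture('scene')[:,:,::-1];cv2.imwrite('pics/s6.png',im)
w=r.capture('wrist')[:,:,::-1];cv2.imwrite('pics/w6.png',w)
a=cv2.resize(im[110:290,215:385],None,fx=3,fy=3,interpolation=2)[:480]
b=cv2.resize(w,None,fx=.45,fy=.45);b=np.vstack([b,np.zeros((a.shape[0]-b.shape[0],b.shape[1],3),np.uint8)])
v=np.hstack([a,b]);print(v.shape);cv2.imwrite('pics/v6.png',v)
E
```

```text
20.05 [0.4939 0.0664 0.0183] [-179.82  -25.03  -72.6 ] j [ 42.7  21.2 -51.9  41.5 -35.4 -63.2] F [3.4 1.7 4.6] w 0.0218 25.0
tray in shelf -0.2001 0.003 yaw 0.0
[[0.0213, 0.0004, 0.01, -0.0002, 0.0, 0.0], [0.0213, 0.0004, 0.01, -0.0002, 0.0, 0.0], [0.0213, 0.0004, 0.01, -0.0002, 0.0, 0.0], [0.0213, 0.0004, 0.01, -0.0002, 0.0, 0.0], [0.0213, 0.0004, 0.01, -0.0002, 0.0, 0.0]]
[[0.0213, 0.0004, 0.01, -0.0002, 0.0, 0.0], [0.0213, 0.0004, 0.0099, -0.0002, 0.0, 0.0], [0.0213, 0.0004, 0.0099, -0.0002, 0.0, 0.0], [0.0213, 0.0004, 0.0099, -0.0002, 0.0, 0.0], [0.0213, 0.0004, 0.0099, -0.0002, 0.0, 0.0]]
[[0.0213, 0.0004, 0.0099, -0.0002, 0.0, 0.0], [0.0213, 0.0004, 0.0099, -0.0002, 0.0, 0.0], [0.0213, 0.0004, 0.0099, -0.0002, 0.0, 0.0], [0.0213, 0.0004, 0.0099, -0.0002, 0.0, 0.0], [0.0213, 0.0004, 0.0099, -0.0002, 0.0, 0.0]]
[[0.0213, 0.0004, 0.0099, -0.0002, 0.0, 0.0]]
(480, 798, 3)
```

View pics/v6.png

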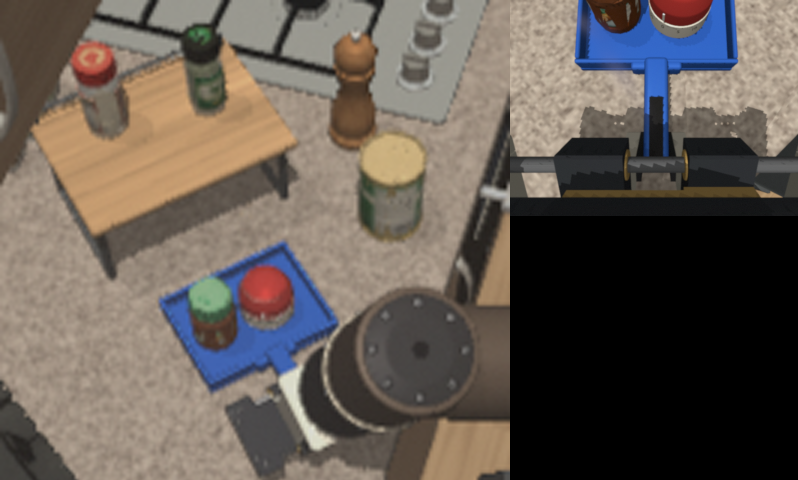

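The scene crop shows bottle and timer upright in the tray, the shelf feet at (110,272)/(284,197), and the tray back corners at (162,302)/(285,245). The tray's centre line meets the opening's middle within about 3 mm, so I'll slide in.

carry_out(targets=[[0.007,0,0.0033,0,0,0],[0.014,0,0.0065,0,0,0],[0.0213,0.001,0.0099,0,0,0],[0.0213,0.001,0.0099,0,0,0],[0.0213,0.001,0.0099,0,0,0]])

```text
time_s: 20.78
tcp_pos: [0.5065, 0.0217, 0.0181]
eef_rot: [-179.8, -25.0, -72.6]
contact_force: [-0.7, 6.3, 7.0]
gripper_width: 0.0218
gripper_force: 25.0
```

carry_out(targets=[[0.0213,0.001,0.0099,0,0,0],[0.0213,0.001,0.0099,0,0,0],[0.0213,0.001,0.0099,0,0,0],[0.014,0,0.0065,0,0,0],[0.007,0,0.0033,0,0,0]])

```text
time_s: 21.4
tcp_pos: [0.5187, -0.0237, 0.0181]
eef_rot: [-179.8, -25.0, -72.6]
contact_force: [-1.6, 7.1, 7.6]
gripper_width: 0.0218
gripper_force: 25.0
```

```bash
python3 - <<'E'
from h import *
st();slide(-.012,0)
E
```

```text
21.4 [ 0.5187 -0.0237  0.0181] [-179.84  -25.01  -72.59] j [ 28.2  20.2 -55.3  54.1 -30.9 -61.7] F [-1.6  7.1  7.6] w 0.0218 25.0
tray in shelf -0.1067 -0.0003 yaw 0.01
[[0.0215, 0.0, 0.01, -0.0003, 0.0, 0.0], [0.0215, 0.0, 0.01, -0.0003, 0.0, 0.0], [0.0215, 0.0, 0.01, -0.0003, 0.0, 0.0], [0.0215, 0.0, 0.01, -0.0003, 0.0, 0.0], [0.0215, -0.0001, 0.01, -0.0003, 0.0, 0.0]]
[[0.0215, -0.0001, 0.01, -0.0003, 0.0, 0.0], [0.0215, -0.0001, 0.01, -0.0003, 0.0, 0.0], [0.0215, -0.0001, 0.01, -0.0003, 0.0, 0.0]]
```

carry_out(targets=[[0.01,0,0.0047,0,0,0],[0.02,0,0.0093,0,0,0],[0.0215,0,0.01,0,0,0],[0.0215,0,0.01,0,0,0],[0.012,0,0.0056,0,0,0]])

```text
time_s: 22.02
tcp_pos: [0.5327, -0.0685, 0.0181]
eef_rot: [-179.8, -25.0, -72.6]
contact_force: [-1.4, 5.5, 7.6]
gripper_width: 0.0218
gripper_force: 25.0
```

```bash
python3 - <<'E'
from h import *
st();slide(-.010,0)
b=cv2.imread('pics/s6.png').astype(int);im=r.capture('scene')[:,:,::-1];cv2.imwrite('pics/s7.png',im)
# shelf/jar/bystander motion: difference in fixed areas
d=abs(im.astype(int)-b).max(2)
for n,(y0,y1,x0,x1) in dict(red=(122,160,238,260),black=(115,150,272,292),shelfback=(125,160,224,240),mill=(118,160,322,342),tin=(152,190,332,358),boardR=(130,160,290,312)).items():print(n,(d[y0:y1,x0:x1]>40).sum(),(y1-y0)*(x1-x0))
E
```

```text
22.02 [ 0.5327 -0.0685  0.0181] [-179.84  -25.01  -72.59] j [ 20.4  20.3 -55.8  60.7 -29.  -60.6] F [-1.4  5.5  7.6] w 0.0218 25.0
tray in shelf -0.0598 -0.0003 yaw 0.01
[[0.0226, -0.0001, 0.0105, -0.0007, 0.0, 0.0001], [0.0226, -0.0001, 0.0105, -0.0007, 0.0, 0.0001], [0.0226, -0.0001, 0.0105, -0.0007, 0.0, 0.0001], [0.0226, -0.0001, 0.0105, -0.0007, 0.0, 0.0001]]
red 0 836
black 0 700
shelfback 0 560
mill 0 840
tin 104 988
boardR 0 660
```

carry_out(targets=[[0.012,0,0.0056,0,0,0],[0.0215,0,0.01,0,0,0],[0.0215,0,0.01,0,0,0],[0.0215,0,0.01,0,0,0],[0.012,0,0.0056,0,0,0]])

```text
time_s: 22.7
tcp_pos: [0.5471, -0.115, 0.0181]
eef_rot: [-179.9, -25.0, -72.6]
contact_force: [-1.8, 6.7, 8.0]
gripper_width: 0.0219
gripper_force: 25.0
```

carry_out(targets=[[0.003,0,0.0014,0,0,0],[0,0,0,0,0,0]])

```text
time_s: 22.95
tcp_pos: [0.5476, -0.1166, 0.0181]
eef_rot: [-179.9, -25.0, -72.6]
contact_force: [-0.4, 3.0, 7.1]
gripper_width: 0.0218
gripper_force: 25.0
```

```bash
python3 - <<'E'
from h import *
st();slide(-.010,0)
im=r.capture('scene')[:,:,::-1];cv2.imwrite('pics/s8.png',im);w=r.capture('wrist')[:,:,::-1];cv2.imwrite('pics/w8.png',w)
a=cv2.resize(im[110:270,215:385],None,fx=3,fy=3,interpolation=2)
b=cv2.resize(w,None,fx=.45,fy=.45);b=np.vstack([b,np.zeros((a.shape[0]-b.shape[0],b.shape[1],3),np.uint8)])
v=np.hstack([a,b]);print(v.shape);cv2.imwrite('pics/v8.png',v)
c=cam('wrist')
a=np.radians(-72.6);ex=np.array([np.cos(a),np.sin(a)]);ey=np.array([-ex[1],ex[0]]);S=np.array([.593,-.26])
for y in(-.05,.05):print('front edge px',w2p(c,[np.r_[S-.09*ex+y*ey,z] for z in(.105,.117)]).round(0).tolist())
h=cv2.cvtColor(w,cv2.COLOR_BGR2HSV);m=cv2.inRange(h,(8,85,100),(20,255,255))
for u in(200,250,400,450):
    v=np.where(m[:250,u])[0];print(u,v.min() if len(v) else None,v.max() if len(v) else None)
E
```

```text
22.95 [ 0.5476 -0.1166  0.0181] [-179.87  -25.03  -72.61] j [ 12.3  20.7 -55.4  67.2 -27.2 -58.9] F [-0.4  3.   7.1] w 0.0218 25.0
tray in shelf -0.0094 -0.0005 yaw -0.01
[[-0.0011, -0.0009, -0.0006, -0.0022, -0.0006, -0.0001]]
(480, 798, 3)
front edge px [[547.0, 76.0], [581.0, 42.0]]
front edge px [[101.0, 76.0], [67.0, 42.0]]
200 0 65
250 0 63
400 0 64
450 0 63
```

The wrist data put the board's front edge about 3 mm further off than modelled, so the front wall is about 15 mm under the edge. My picture views are used up, so I'll check the rest numerically. First I'll release and withdraw along the tool axis, up and back.

carry_out(targets=[[0,0,0,0,0,0],[0,0,0,0,0,0],[0,0,0,0,0,0],[0,0,0,0,0,0]], hand=0.55)

```text
time_s: 23.55
tcp_pos: [0.548, -0.1159, 0.0177]
eef_rot: [-179.9, -25.0, -72.6]
contact_force: [0.1, -0.3, 0.9]
gripper_width: 0.0474
gripper_force: 0.0
```

carry_out(targets=[[0,0,-0.03,0,0,0],[0,0,-0.06,0,0,0],[0,0,-0.08,0,0,0],[-0.05,0,-0.08,0,0,0],[-0.08,0,-0.04,0,0,0]])

```text
time_s: 24.18
tcp_pos: [0.5123, 0.0006, 0.1236]
eef_rot: [-179.6, -24.9, -72.7]
contact_force: [0.4, 0.8, -0.3]
gripper_width: 0.0479
gripper_force: 0.0
```

carry_out(targets=[[-0.1,0,-0.05,0,0,0],[-0.1,0,-0.05,0,0,0],[-0.1,0,-0.05,0,0,0],[0,0,0,0,0,0],[0,0,0,0,0,0]])

```text
time_s: 24.8
tcp_pos: [0.4611, 0.1585, 0.1261]
eef_rot: [-179.9, -25.0, -72.5]
contact_force: [-0.3, -0.0, 0.9]
gripper_width: 0.0483
gripper_force: 0.0
```

```bash
python3 - <<'E'
from h import *
st()
b=cv2.imread('pics/scene0.png').astype(int);im=r.capture('scene')[:,:,::-1];cv2.imwrite('pics/s9.png',im)
d=abs(im.astype(int)-b).max(2)
for n,(y0,y1,x0,x1) in dict(red=(122,160,238,260),black=(115,150,272,292),shelfback=(125,160,224,240),mill=(118,160,322,342),tin=(152,190,332,358),board=(125,190,222,318)).items():print(n,(d[y0:y1,x0:x1]>40).sum())
c=cam('scene');h=cv2.cvtColor(im,cv2.COLOR_BGR2HSV);m=cv2.inRange(h,(100,130,50),(130,255,255))
m[:, :220]=0;m[:,340:]=0;m[:140]=0;m[290:]=0
n,l,s,ce=cv2.connectedComponentsWithStats(m)
print('blue',[(s[k].tolist()) for k in range(1,n) if s[k,4]>8])
ys,xs=np.where(m);
if len(ys):
    i=ys.argmax();e=p2w(c,xs[i],ys[i],.03);S=np.array([.594,-.262]);a=np.radians(-72.6);ex=np.array([np.cos(a),np.sin(a)]);print('handle end in shelf x,y',(e[:2]-S)@ex,(e[:2]-S)@np.array([-ex[1],ex[0]]))
for v in range(170,215,2):print(v,np.where(m[v])[0].tolist()[:40])
E
```

```text
24.8 [0.4611 0.1585 0.1261] [-179.9   -25.03  -72.51] j [ 56.6  13.7 -38.9  23.4 -56.1 -55.5] F [-0.3 -0.   0.9] w 0.0483 0.0
red 0
black 0
shelfback 0
mill 5
tin 0
board 273
blue [[259, 174, 42, 33, 193]]
handle end in shelf x,y -0.17160951262008503 0.010398357313467943
170 []
172 []
174 [299]
176 [297, 298, 299, 300]
178 [292, 293, 294, 295, 296, 297, 300]
180 [288, 289, 290, 291, 292]
182 [282, 283, 284, 285, 286, 287, 288]
184 [278, 279, 280, 281, 282, 283, 284, 285, 286, 287, 289]
186 [275, 276, 277, 278, 279, 280, 281, 282, 283, 284, 285]
188 [271, 272, 273, 274, 275, 276, 277, 278, 280, 281, 282, 283, 284, 285, 286]
190 [267, 268, 269, 270, 281, 282, 283, 284, 285, 287]
192 [259, 260, 262, 263, 264, 265, 266, 283]
194 [260, 261, 284, 285]
196 [285, 286, 291]
198 [286, 287, 292]
200 [288]
202 [289, 290, 295]
204 [290, 291, 292, 293, 294, 295, 296]
206 [291, 292, 293]
208 []
210 []
212 []
214 []
```

```bash
python3 - <<'E'
from h import *
c=cam('scene');a=np.radians(-72.6);ex=np.array([np.cos(a),np.sin(a)]);ey=np.array([-ex[1],ex[0]]);S=np.array([.593,-.26])
f=lambda u,v,z:((p2w(c,u,v,z)[:2]-S)@ex).round(4)
im=cv2.imread('pics/s9.png');h=cv2.cvtColor(im,cv2.COLOR_BGR2HSV);m=cv2.inRange(h,(8,85,120),(20,255,255));b=cv2.inRange(h,(100,130,50),(130,255,255))
for u in(262,268,274,293,297):
    w=np.where(m[120:200,u])[0]+120;k=np.where(b[165:200,u])[0]+165
    print(u,'board bottom edge x',f(u,w.max()+.5,.105),'wall lower edge x',f(u,k.max()+.5,0) if len(k) else None, w.max(),k.min() if len(k) else 0,k.max() if len(k) else 0)
st()
E
```

```text
262 board bottom edge x -0.0818 wall lower edge x -0.0546 180 192 193
268 board bottom edge x -0.0844 wall lower edge x -0.0575 178 190 191
274 board bottom edge x -0.0834 wall lower edge x -0.0566 175 187 188
293 board bottom edge x -0.0819 wall lower edge x -0.1307 166 178 199
297 board bottom edge x -0.0848 wall lower edge x -0.0588 165 176 178
24.85 [0.4612 0.1578 0.1262] [-179.9   -25.04  -72.57] j [ 56.6  13.6 -38.9  23.4 -56.1 -55.5] F [-0.7 -0.8  0.1] w 0.0481 0.0
```

```bash
python3 -c "
from plant import r
print(r.close_job())"
```

```text
the job is handed in; nothing more can be done
None
```

The job is handed in: the bottle and timer stand in the tray, which is under the shelf with only its handle out and its front wall about 11–15 mm behind the board's front edge. The shelf, jars, tin and mill show no movement in the before/after scene pictures. I last saw the bottle and timer upright just before the slide in, which showed no sign of contact.

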